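# Slide a guide shoe round the bent rod of an arc jig

### The job

Put the bored guide shoe onto the free end of the arc jig's bent rod and slide it gently round the bend, turning it to follow the rod, until it sits fully home against the clamped stop collar; press it there for half a second with about 8 N, then let go and leave it hanging upright on the rod. Never load the rod or the collar with more than about 12 N, or it goes out of true, and leave the solid spacer block and the other things on the bench alone.

Things in the scene. Friction and masses are not known exactly. Their poses are not given: they have to be found in the camera images.
- shoe: the loose guide shoe: an aluminium block 36 long (its x) x 34 wide (its y) x 50 mm tall, about 0.16 kg, with a 14.4 mm round hole bored right through along x, 33 mm above the underside; the same either way round; about 0.6 mm of play to each side in the bend. Origin at the centre of the underside, z up. Grip it across the 34 mm. Heavier below the bore, it hangs upright on the rod when let go
- bore (a point): the middle of the shoe's bore (18 mm from either end, 33 mm above the underside)
- spacer: a solid aluminium block without a hole, 60 long (its x) x 34 wide x 30 mm tall, longer and lower than the shoe; not to be moved. Origin at the centre of its underside
- jig: the fixed arc jig: a plywood board (jig x -75 to 170, y -30 to 175 mm, 18 thick) carrying a 12 mm steel rod in a level plane, centre line 85 mm above the bench. Origin on the bench under the centre of the bend, z up. From its free tip the rod runs along jig +y, then bends anticlockwise (seen from above) round the origin, centre-line radius 130 mm, to a post at 109 degrees of bend
- rod_tip (a point): the end of the rod's free, rounded tip, on its centre line, at (130, -60) mm in the jig's frame; the first 11 mm are only 8 mm thick
- bend_start (a point): where the straight lead ends and the bend begins, on the rod's centre line, at (130, 0) mm in the jig's frame
- collar: the dark stop collar, 32 mm across, 14 thick, clamped at 64 to 85 degrees of bend. Origin and z axis as the jig's; its x axis points from the bend's centre to the home place of the middle of the bore. Its near face lies 18 mm beyond that place (along its y), square to the seated shoe. A push of about 38 N would make it slip
- home (a point): the point of the rod's centre line, 18 mm before the collar's near face, where the middle of the bore lies when the shoe is fully home; there the shoe's x axis is tangent to the rod (along the collar's y axis)
- glue: yellow glue bottle, 56 mm in diameter and 170 mm tall, a bystander; origin at the centre of its underside
- tape: yellow tape measure, 30 x 70 x 62 mm, a bystander; origin at the centre of its underside
- spare_collar: a loose spare collar lying flat, 34 mm in diameter and 14 mm high, a bystander; origin at the centre of its underside
- jar: closed jar, 70 mm in diameter and 85 mm tall, a bystander; origin at the centre of its underside
- driver: red-handled screwdriver lying on the bench, a bystander; origin on its underside, lying along its x
- square: try square with a dark stock 20 x 110 x 20 mm and a steel blade reaching 200 mm along its x, a bystander; origin under the middle of the stock
- sanding_block: cork sanding block, 66 x 112 x 34 mm, a bystander; origin at the centre of its underside
Mind the look-alikes: they are no part of the job. Leave any blue or yellow look-alike of the shoe alone.

How it is judged:
By the outcome, as a careful person would: the job done as asked, in the order asked, and still so for the second after the job is handed in, with the robot touching nothing.
It also fails if it takes over 67 s, if anything falls off the work surface, if the arm or the gripper's body presses on something with over 40 N, if the wrist force passes 120 N, or if a joint passes its speed limit or range.

### The arm

A 7-joint arm with a two-finger parallel gripper is mounted at the origin on the work surface. World frame = base frame: x ahead of the robot, y to its left, z up, the work surface at z = 0. Lengths are in m, angles in rad, forces in N, time in s.
With the tool pointing down it reaches from about 0.425 to 0.925 m from the base axis. Payload 6.8 kg.
Tool frame: the origin (TCP) lies on the mounting face of the last link; the fingertips stand 173 mm ahead of it and the grasp point (between the pads) lies 155 mm ahead of it; z points along the fingers, y is the line along which they close (so a half turn about z gives the same grasp; the last joint's range is limited). The gripper opens to 85 mm and grips with 20 to 120 N. Pads are 22 mm wide; open, the fingers measure 114 mm over their backs; the gripper's body (76 mm by 85 mm) begins 54 mm behind the grasp point. The pads swing forward as they close: fully open they stand 13 mm farther back than shut.
Start: joints at [-1.217, 0.477, 0.022, 1.555, -0.011, 1.109, -0.083], TCP at [0.301, 0.604, 0.405] pointing down, gripper open.
Joint ranges: [-2.96, 2.96], [-0.34, 2.1], [-1.41, 1.46], [0.24, 2.44], [-1.37, 4.51], [0.17, 1.92], [-2.96, 2.96]. Speed limits (rad/s): [2.39, 2.39, 3.14, 3.14, 3.14, 3.14, 3.14].

### API

Orientations are given as a rotation vector (axis times angle).
In Python, from bench import r gives the robot as it stands.
- The arm moves only by the tool carry_out, never from a script. Its argument "moves" is a list of rows, each a list of 5 numbers: the shift along the tool's x, y, z in m, then the turn about the tool's z in rad, then the finger opening in m, from 0 to 0.0854. In form: [[dx, dy, dz, roll, claw], ...]. A call has exactly 8 rows; each row is the pose to reach, as a shift and turn from the pose commanded when the call began, along the tool's axes at that moment; what a row does not reach only later rows make up. A row lasts 1/10 s, in which the tool goes at most 50 mm and 8.59 degrees, less where a joint would pass 70% of its speed; a pose out of reach is approached as far as the arm can. A call with a gripper value outside its range is refused whole. The fingers move at their own pace and stop on an object; "force" is the grip in N (left out, the last holds). Time passes only in rows, so rows that repeat a pose let the fingers close, or fill a call up. It gives the time, the measured TCP pose, the force, the opening and the grip force at its end, in the units of the state.
- r.get_obs(): the state, without advancing time (a new reading comes with each control period).
- r.grab_frame(name): name is "scene" or "top" or "wrist"; returns the picture (480x640x3 uint8, red, green, blue); there is no depth.
- r.calibration(name): a dict with "fx", "fy", "cx", "cy" (pixels), "rvec" (rotation vector, rad) and "tvec" (3), from world to camera coordinates, as OpenCV has them. Camera axes: x right, y down, z forward; pixel columns grow to the right and rows downward; lengths in m; the calibration is good to about 2 mm. A picture is of the moment at which its call begins: read the wrist's pose just before it. calibration takes no time and is no camera call; for the wrist camera it gives the pose at the moment of the call.
- r.hand_in(): hands the job in; it is judged then, once.
The state is a dict: "clock": time; "joints": joint angles; "qvel": joint speeds; "tau": joint torques, N m; "tcp_pos": TCP position; "orientation": TCP orientation; "contact_force": force on the tool from outside, world axes, zero at the start; "moment": the same for the moment, N m; "grip_width": finger opening in m; "gripper_force": force on a finger pad.
Only numpy, scipy, OpenCV 4.12 (cv2) and the standard library are available. Lean on these libraries where they do the work, as an engineer would, in place of code of your own. Each camera call takes 0.05 s, during which the arm holds its last target. There are 200 camera calls.

## Working session

There is one attempt and no reset: what is moved stays moved. The work goes in short steps, Python scripts to look and compute and a tool call to move; the robot and the scene stay as the last step left them, time stands still between calls to the robot, and variables do not carry over. Pictures are saved under pics/ and viewed, at most 12 in all, crops included, and the job is handed in when it is done.

Besides the shell and the picture viewer there is one more tool, called as name([rows], argument=value, ...), one row to a line, values as JSON. carry_out: Moves the arm, as the interface text tells. Its arguments: {"type":"object","properties":{"moves":{"type":"array","items":{"type":"array","items":{"type":"number"}}},"force":{"type":"number"}},"required":["moves"]}

```bash
ls; mkdir -p pics; python3 - <<'E'
from bench import r
import cv2,numpy as np
o=r.get_obs(); print({k:np.round(v,3) for k,v in o.items()})
for n in("scene","top"):
    f=r.grab_frame(n); cv2.imwrite(f"pics/{n}0.png",f[:,:,::-1])
    c=r.calibration(n); print(n,{k:np.round(v,4) for k,v in c.items()})
E
```

```text
pics
{'clock': np.float64(0.0), 'joints': array([-1.217,  0.478,  0.022,  1.556, -0.012,  1.109, -0.083]), 'qvel': array([-0.001,  0.001, -0.001, -0.   , -0.001, -0.   ,  0.001]), 'tau': array([-1.0000e-03, -5.9645e+01,  1.6080e+00, -2.8120e+01,  1.3000e-02,
        9.0000e-03, -0.0000e+00]), 'tcp_pos': array([0.301, 0.604, 0.404]), 'orientation': array([-7.190e-01, -3.058e+00,  3.000e-03]), 'contact_force': array([-0.401, -0.407, -0.469]), 'moment': array([-0.015, -0.006,  0.012]), 'gripper_force': np.float64(0.0), 'grip_width': np.float64(0.085)}
scene {'fx': np.float64(532.4686), 'fy': np.float64(532.4686), 'cx': np.float64(319.9548), 'cy': np.float64(242.2291), 'rvec': array([ 2.1469,  1.296 , -0.483 ]), 'tvec': array([-0.2339, -0.3375,  1.5868])}
top {'fx': np.float64(546.7676), 'fy': np.float64(546.7676), 'cx': np.float64(331.2774), 'cy': np.float64(239.82), 'rvec': array([ 2.1069, -2.1351,  0.1835]), 'tvec': array([-0.007 ,  0.5425,  1.4404])}
```

View pics/scene0.png

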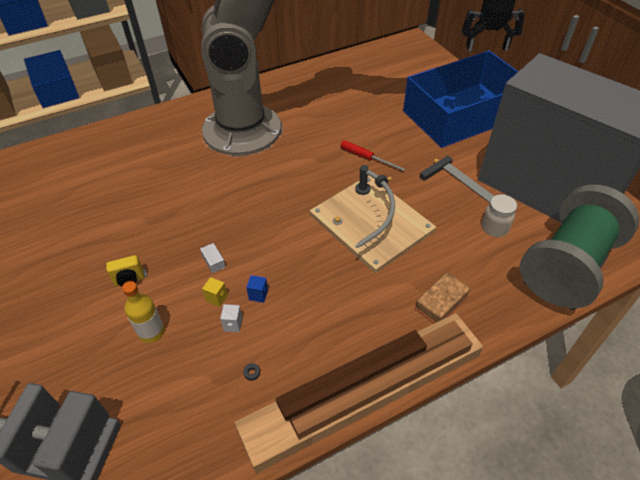

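View pics/top0.png

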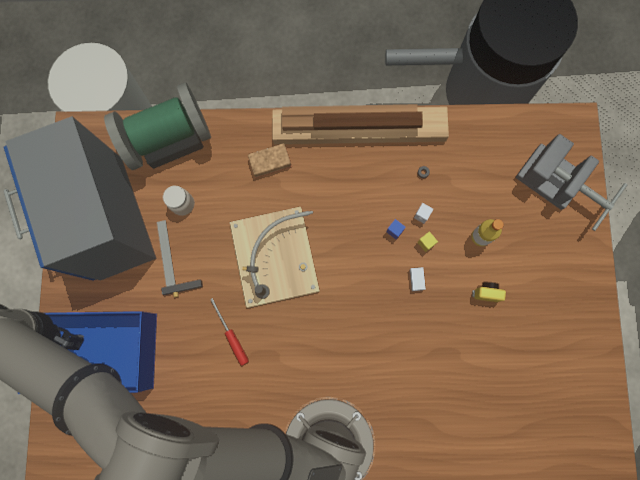

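Candidates for the shoe:
- Silver block with a hole: scene (231,318), top (424,213).
- Longer, lower silver block, likely the spacer: scene (212,257), top (418,279).
- Blue look-alike: scene (257,289), top (396,229).
- Yellow look-alike: scene (214,291), top (428,241).

I choose the silver one at (231,318) and will check it in a crop. The rod tip is at scene (358,247), top (312,213), and the collar is at top (252,268).

```bash
cat > h.py <<'E'
from bench import r
import cv2,numpy as np
def cam(n):
    c=r.calibration(n); K=np.array([[c['fx'],0,c['cx']],[0,c['fy'],c['cy']],[0,0,1]])
    R=cv2.Rodrigues(np.array(c['rvec'],float))[0]; return K,R,np.array(c['tvec'],float).ravel()
def ray(C,p):
    K,R,t=C; d=R.T@np.linalg.solve(K,[p[0],p[1],1.]); return -R.T@t,d/np.linalg.norm(d)
def plane(C,p,z):
    o,d=ray(C,p); return o+d*(z-o[2])/d[2]
def tri(obs):
    A=np.zeros((3,3));b=np.zeros(3)
    for C,p in obs:
        o,d=ray(C,p);M=np.eye(3)-np.outer(d,d);A+=M;b+=M@o
    return np.linalg.solve(A,b)
def proj(C,X):
    K,R,t=C; q=K@(R@np.asarray(X,float)+t); return q[:2]/q[2]
E
python3 - <<'E'
from h import *
np.set_printoptions(precision=4,suppress=True)
T=cam("top");S=cam("scene")
for n,a,b in [("shoe",(424,213),(231,318)),("spacer",(418,279),(212,257)),("tip",(312,213),(358,247))]: print(n,tri([(T,a),(S,b)]))
for p in [(231,222),(301,208),(318,291),(247,307)]: print("corner",plane(T,p,.018))
K,R,t=cam("wrist");o=r.get_obs();Rt=cv2.Rodrigues(o['orientation'])[0]
print("wrist cam in tool",Rt.T@(-R.T@t-o['tcp_pos']),"\n",Rt.T@R.T,K,"\n",Rt)
s=cv2.imread("pics/scene0.png")[235:345,185:285];t=cv2.imread("pics/top0.png")[195:300,225:325]
cv2.imwrite("pics/crop1.png",np.hstack([cv2.resize(s,(400,400),interpolation=2),cv2.resize(t,(400,400),interpolation=2)]))
E
```

```text
shoe [ 0.6186 -0.2726  0.0285]
spacer [ 0.4355 -0.2497  0.0195]
tip [0.6118 0.0385 0.0805]
corner [0.6031 0.2669 0.018 ]
corner [0.6405 0.0702 0.018 ]
corner [0.4063 0.0241 0.018 ]
corner [0.3652 0.2181 0.018 ]
wrist cam in tool [ 0.0807 -0.0002  0.0304] 
 [[ 0.0005 -0.9495 -0.3136]
 [ 1.      0.0007 -0.0007]
 [ 0.0009 -0.3136  0.9495]] [[373.3338   0.     325.332 ]
 [  0.     373.3338 232.334 ]
 [  0.       0.       1.    ]] 
 [[-0.8953  0.4456 -0.0006]
 [ 0.4456  0.8953 -0.0015]
 [-0.0001 -0.0016 -1.    ]]
```

View pics/crop1.png

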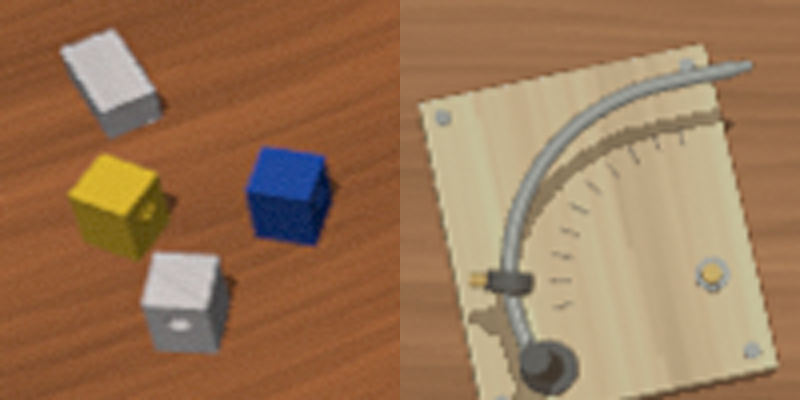

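The crop confirms the choice: the silver block with a bore in its end face (crop about (180,325)) is the shoe, and the longer solid block is the spacer. Next I move over the shoe with the wrist camera.

```bash
cat >> h.py <<'E'
def tool(o=None):
    o=o or r.get_obs(); Rt=cv2.Rodrigues(np.array(o['orientation'],float))[0]
    return np.array(o['tcp_pos']),Rt,np.degrees(np.arctan2(Rt[1,0],Rt[0,0]))
def rel(target,psi=None):
    "shift in tool axes and roll to bring TCP to target, tool x to heading psi (deg)"
    p,Rt,a=tool(); d=Rt.T@(np.array(target)-p)
    roll=0 if psi is None else -np.radians((psi-a+180)%360-180)
    return np.round(d,4),round(roll,4)
def status():
    o=r.get_obs(); p,Rt,a=tool(o)
    print("t %.2f"%o['clock'],"tcp",np.round(p,4),"psi %.2f"%a,"F",np.round(o['contact_force'],2),"M",np.round(o['moment'],2),"w %.4f g %.1f"%(o['grip_width'],o['gripper_force']))
E
echo
```

carry_out([
  [-0.032, -0.03, 0.003, 0.07, 0.085],
  [-0.064, -0.06, 0.006, 0.14, 0.085],
  [-0.096, -0.09, 0.009, 0.21, 0.085],
  [-0.128, -0.12, 0.012, 0.28, 0.085],
  [-0.16, -0.15, 0.015, 0.35, 0.085],
  [-0.192, -0.18, 0.018, 0.42, 0.085],
  [-0.224, -0.21, 0.021, 0.49, 0.085],
  [-0.256, -0.24, 0.024, 0.56, 0.085],
])

```text
clock: 0.9
tcp_pos: [0.4232, 0.2735, 0.3805]
orientation: [-1.54, -2.738, 0.0]
contact_force: [0.5, 0.3, 0.4]
grip_width: 0.0851
gripper_force: 0.0
```

```bash
python3 -c "
from h import *
status();print(rel([.618,-.273,.34],66))"
```

```text
t 0.90 tcp [0.4232 0.2735 0.3805] psi 121.29 F [0.5  0.29 0.44] M [-0.01 -0.11 -0.03] w 0.0851 g 0.0
(array([-0.5682, -0.1174,  0.0404]), np.float64(0.965))
```

carry_out([
  [-0.044, -0.009, 0.003, 0.075, 0.085],
  [-0.088, -0.018, 0.006, 0.15, 0.085],
  [-0.132, -0.027, 0.009, 0.225, 0.085],
  [-0.176, -0.036, 0.012, 0.3, 0.085],
  [-0.22, -0.045, 0.015, 0.375, 0.085],
  [-0.264, -0.054, 0.018, 0.45, 0.085],
  [-0.308, -0.063, 0.021, 0.525, 0.085],
  [-0.352, -0.072, 0.024, 0.6, 0.085],
])

```text
clock: 1.7
tcp_pos: [0.5454, -0.0641, 0.3564]
orientation: [-2.28, -2.161, 0.0]
contact_force: [0.1, 0.9, 0.7]
grip_width: 0.0853
gripper_force: 0.0
```

```bash
python3 -c "
from h import *
status();print(rel([.618,-.273,.34],66))"
```

```text
t 1.70 tcp [ 0.5454 -0.0641  0.3564] psi 86.92 F [0.15 0.86 0.68] M [ 0.05 -0.08 -0.03] w 0.0853 g 0.0
(array([-0.2047,  0.0837,  0.0164]), np.float64(0.3651))
```

carry_out([
  [-0.034, 0.014, 0.003, 0.061, 0.085],
  [-0.068, 0.028, 0.006, 0.122, 0.085],
  [-0.102, 0.042, 0.009, 0.183, 0.085],
  [-0.136, 0.056, 0.012, 0.244, 0.085],
  [-0.17, 0.07, 0.014, 0.305, 0.085],
  [-0.204, 0.084, 0.016, 0.365, 0.085],
  [-0.204, 0.084, 0.016, 0.365, 0.085],
  [-0.204, 0.084, 0.016, 0.365, 0.085],
])

```text
clock: 2.5
tcp_pos: [0.6184, -0.2711, 0.3399]
orientation: [-2.633, -1.713, 0.002]
contact_force: [-0.4, -0.5, 0.1]
grip_width: 0.0849
gripper_force: 0.0
```

```bash
python3 - <<'E'
from h import *
status()
C=cam("wrist"); f=r.grab_frame("wrist")[:,:,::-1].copy(); cv2.imwrite("pics/w1.png",f); np.savez("w1.npz",K=C[0],R=C[1],t=C[2])
h=cv2.cvtColor(f,cv2.COLOR_BGR2HSV)
m=((h[...,1]<40)&(h[...,2]>150)).astype(np.uint8)
for c in cv2.findContours(m,0,2)[0]:
    if cv2.contourArea(c)>400:
        x=cv2.minAreaRect(c);print(x,[plane(C,p,.05)[:2].round(4) for p in cv2.boxPoints(x)])
E
```

```text
t 2.50 tcp [ 0.6184 -0.2711  0.3399] psi 66.10 F [-0.37 -0.5   0.15] M [ 0.1  -0.07  0.01] w 0.0849 g 0.0
((109.20001220703125, 280.4000244140625), (41.14365005493164, 72.44860076904297), 63.43495178222656) [array([ 0.4207, -0.2303]), array([ 0.4806, -0.2279]), array([ 0.4768, -0.2591]), array([ 0.4147, -0.2625])]
((323.5408630371094, 226.3531494140625), (49.96803665161133, 44.966922760009766), 7.431407928466797) [array([ 0.5915, -0.2766]), array([ 0.6098, -0.2477]), array([ 0.6402, -0.2664]), array([ 0.6231, -0.2962])]
```

View pics/w1.png

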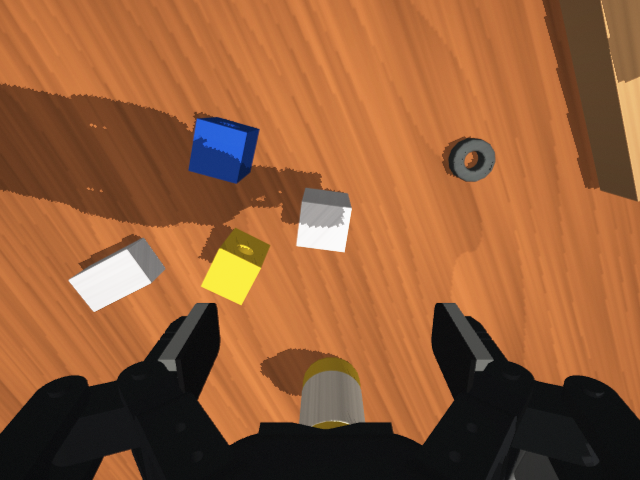

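Shoe top is at wrist (302,205)-(350,252), with a plain side face above it, so the bore runs across the image, at a heading of about 148°/-32°. I'll turn the tool to 148° and look again from lower down.

```bash
python3 -c "
from h import *
print(rel([.616,-.272,.30],148))"
```

```text
(array([-0.0031, -0.0014,  0.04  ]), np.float64(-1.4276))
```

carry_out([
  [-0.001, -0.001, 0.01, -0.14, 0.06],
  [-0.001, -0.001, 0.02, -0.28, 0.06],
  [-0.001, -0.001, 0.03, -0.42, 0.06],
  [-0.001, -0.001, 0.04, -0.56, 0.06],
  [-0.001, -0.001, 0.04, -0.7, 0.06],
  [-0.001, -0.001, 0.04, -0.84, 0.06],
  [-0.001, -0.001, 0.04, -0.98, 0.06],
  [-0.001, -0.001, 0.04, -1.12, 0.06],
])

```text
clock: 3.35
tcp_pos: [0.6176, -0.2687, 0.3008]
orientation: [-1.306, -2.857, -0.002]
contact_force: [0.4, -1.3, -0.7]
grip_width: 0.0597
gripper_force: 0.0
```

carry_out([
  [0, 0, 0, -0.1, 0.06],
  [0, 0, 0, -0.2, 0.06],
  [0, 0, 0, -0.31, 0.06],
  [0, 0, 0, -0.31, 0.06],
  [0, 0, 0, -0.31, 0.06],
  [0, 0, 0, -0.31, 0.06],
  [0, 0, 0, -0.31, 0.06],
  [0, 0, 0, -0.31, 0.06],
])

```text
clock: 4.15
tcp_pos: [0.6175, -0.2708, 0.3007]
orientation: [-0.864, -3.02, 0.0]
contact_force: [-0.2, 0.6, 0.8]
grip_width: 0.0595
gripper_force: 0.0
```

```bash
python3 - <<'E'
from h import *
status()
C=cam("wrist"); f=r.grab_frame("wrist")[:,:,::-1].copy(); np.savez("w2.npz",K=C[0],R=C[1],t=C[2])
cv2.imwrite("pics/w2.png",f)
a=cv2.imread("pics/w1.png")[175:265,285:375]; u,v=proj(C,[.616,-.272,.03]).round().astype(int)
b=f[v-60:v+60,u-60:u+60]; print(u-60,v-60)
cv2.imwrite("pics/crop2.png",np.hstack([cv2.resize(a,(400,400),interpolation=2),cv2.resize(b,(400,400),interpolation=2)]))
E
```

```text
t 4.15 tcp [ 0.6175 -0.2708  0.3007] psi 148.07 F [-0.18  0.65  0.77] M [-0.04  0.02  0.01] w 0.0595 g 0.0
263 173
```

View pics/crop2.png

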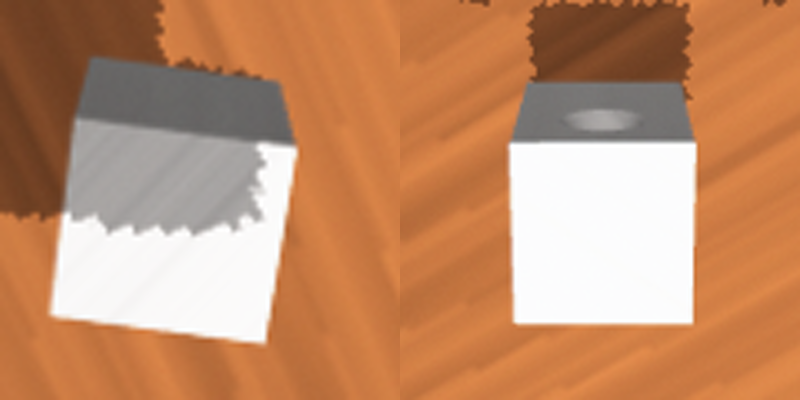

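The crop shows the bore at crop (602,120) in the face toward the camera, and a clean top face that now lies nearly square to the tool.

```bash
python3 - <<'E'
from h import *
L=lambda n:(lambda d:(d['K'],d['R'],d['t']))(np.load(n))
A=L("w1.npz");B=L("w2.npz")
a=[(50,316),(77,119),(297,147),(266,343)];b=[(510,143),(695,143),(693,323),(514,323)]
P=[];Q=[]
for p,q in zip(a,b):
    p=(284.6+p[0]*.225,174.6+p[1]*.225);q=(262.6+(q[0]-400)*.3,172.6+q[1]*.3)
    P.append(tri([(A,p),(B,q)]));Q.append(plane(B,q,.05)); print(P[-1].round(4),Q[-1].round(4))
P=np.array(P);Q=np.array(Q)
for X in(P,Q):
    c=X.mean(0);d=X[0]+X[1]-X[2]-X[3];e=X[1]+X[2]-X[0]-X[3]
    print(c.round(4),"heading",np.degrees(np.arctan2(d[1],d[0])).round(2),(np.degrees(np.arctan2(e[1],e[0]))+90).round(2),"size",(np.linalg.norm(d)/2).round(4),(np.linalg.norm(e)/2).round(4))
print(rel([*Q.mean(0)[:2],.195],148))
# yellow/blue check
E
```

```text
[ 0.5916 -0.2765  0.0508] [ 0.5917 -0.2766  0.05  ]
[ 0.6097 -0.248   0.05  ] [ 0.6097 -0.2478  0.05  ]
[ 0.6402 -0.2665  0.0505] [ 0.6404 -0.2665  0.05  ]
[ 0.6224 -0.296   0.0495] [ 0.6222 -0.2958  0.05  ]
[ 0.616  -0.2717  0.0502] heading 148.25 148.22 size 0.0361 0.0342
[ 0.616  -0.2717  0.05  ] heading 148.31 148.12 size 0.036 0.0342
(array([ 0.0008, -0.0015,  0.1057]), np.float64(0.0014))
```

carry_out([
  [0.001, -0.0015, 0.03, -0.003, 0.06],
  [0.001, -0.0015, 0.06, -0.003, 0.06],
  [0.001, -0.0015, 0.085, -0.003, 0.06],
  [0.001, -0.0015, 0.1, -0.003, 0.06],
  [0.001, -0.0015, 0.11, -0.003, 0.06],
  [0.001, -0.0015, 0.11, -0.003, 0.06],
  [0.001, -0.0015, 0.11, -0.003, 0.03],
  [0.001, -0.0015, 0.11, -0.003, 0.03],
], force=35)

```text
clock: 5.0
tcp_pos: [0.6164, -0.2721, 0.1922]
orientation: [0.858, 3.019, -0.0]
contact_force: [1.9, -0.7, -0.2]
grip_width: 0.0335
gripper_force: 35.4
```

carry_out([
  [0, 0, 0, 0, 0.025],
  [0, 0, 0, 0, 0.025],
  [0, 0, 0, 0, 0.025],
  [0, 0, 0, 0, 0.025],
  [0, 0, -0.01, 0, 0.025],
  [0, 0, -0.03, 0, 0.025],
  [0, 0, -0.06, 0, 0.025],
  [0, 0, -0.1, 0, 0.025],
])

```text
clock: 5.8
tcp_pos: [0.6148, -0.2712, 0.2902]
orientation: [-0.858, -3.018, -0.001]
contact_force: [0.2, -0.1, -1.1]
grip_width: 0.0335
gripper_force: 35.3
```

```bash
python3 - <<'E'
from h import *
status()
T=cam("top");S=cam("scene")
print(rel([.607,-.04,.275],101))
E
```

```text
t 5.80 tcp [ 0.6148 -0.2712  0.2902] psi 148.27 F [ 0.22 -0.1  -1.13] M [-0.02 -0.02  0.04] w 0.0335 g 35.3
(array([0.1281, 0.1926, 0.0156]), np.float64(0.8251))
```

carry_out([
  [0.02, 0.033, 0, 0.13, 0.025],
  [0.04, 0.066, 0, 0.26, 0.025],
  [0.06, 0.1, 0, 0.39, 0.025],
  [0.08, 0.133, 0, 0.52, 0.025],
  [0.1, 0.166, 0, 0.65, 0.025],
  [0.115, 0.192, 0, 0.75, 0.025],
  [0.127, 0.212, 0, 0.825, 0.025],
  [0.127, 0.212, 0, 0.825, 0.025],
])

```text
clock: 6.6
tcp_pos: [0.6193, -0.0194, 0.2906]
orientation: [-1.99, -2.428, -0.002]
contact_force: [0.8, 0.6, -1.4]
grip_width: 0.0339
gripper_force: 35.4
```

carry_out([
  [0, 0, 0, 0, 0.025],
  [0, 0, 0, 0, 0.025],
  [0, 0, 0, 0, 0.025],
  [0, 0, 0, 0, 0.025],
  [0, 0, 0, 0, 0.025],
  [0, 0, 0, 0, 0.025],
  [0, 0, 0, 0, 0.025],
  [0, 0, 0, 0, 0.025],
])

```text
clock: 7.4
tcp_pos: [0.6193, -0.0246, 0.2907]
orientation: [-1.998, -2.424, -0.0]
contact_force: [0.3, 0.6, -0.5]
grip_width: 0.0336
gripper_force: 35.3
```

```bash
python3 - <<'E'
from h import *
status()
C=cam("wrist"); f=r.grab_frame("wrist")[:,:,::-1].copy(); np.savez("w3.npz",K=C[0],R=C[1],t=C[2])
cv2.imwrite("pics/w3.png",f)
E
```

```text
t 7.40 tcp [ 0.6193 -0.0246  0.2907] psi 101.00 F [ 0.32  0.56 -0.5 ] M [-0.02 -0.05  0.01] w 0.0336 g 35.3
```

View pics/w3.png

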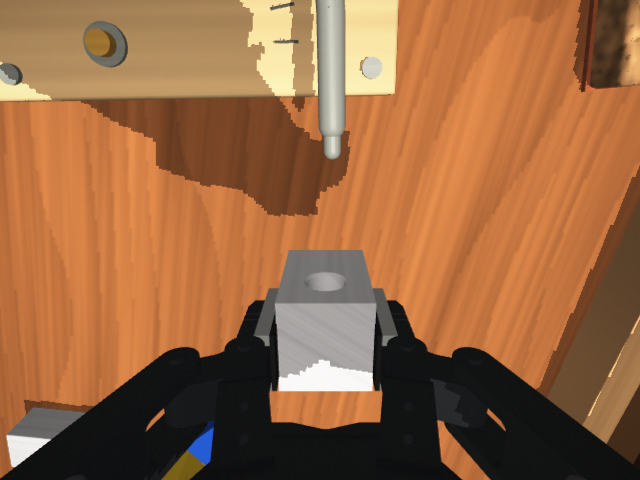

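View: rod tip at (333,159), its shoulder at about y=133, rod axis near x=332; held shoe's top front edge at (277..375,303), bore at (325,282). Next I move down for a second view to triangulate the height.

carry_out([
  [0, 0, 0.01, 0, 0.025],
  [0, 0, 0.02, 0, 0.025],
  [0, 0, 0.03, 0, 0.025],
  [0, 0, 0.037, 0, 0.025],
  [0, 0, 0.037, 0, 0.025],
  [0, 0, 0.037, 0, 0.025],
  [0, 0, 0.037, 0, 0.025],
  [0, 0, 0.037, 0, 0.025],
])

```text
clock: 8.25
tcp_pos: [0.6195, -0.0247, 0.2542]
orientation: [1.998, 2.424, 0.001]
contact_force: [0.1, -0.2, -1.2]
grip_width: 0.0335
gripper_force: 35.3
```

```bash
cat > rod.py <<'E'
from h import *
status()
C=cam("wrist"); f=r.grab_frame("wrist")[:,:,::-1].copy(); np.savez("w4.npz",K=C[0],R=C[1],t=C[2])
cv2.imwrite("pics/w4.png",f)
d=np.load("w3.npz"); V=[((d['K'],d['R'],d['t']),cv2.imread("pics/w3.png")),(C,f)]
tips=[];
for (c,im) in V:
    h=cv2.cvtColor(im,cv2.COLOR_BGR2HSV)
    m=((h[...,1]<60)&(h[...,2]>60)).astype(np.uint8); m[248:]=0; m[:,:300]=0;m[:,358:]=0
    n,lab,st,_=cv2.connectedComponentsWithStats(m); k=1+np.argmax(st[1:,4]); m=lab==k
    ys=np.where(m.any(1))[0]; rows=[(y,np.where(m[y])[0].min(),np.where(m[y])[0].max()+1) for y in ys]
    tip=ys.max()+1; print("tip row",tip,[r_ for r_ in rows if r_[0]%12==0 or r_[0]>tip-4])
    W=np.array(rows,float); thick=W[(W[:,2]-W[:,1])>20]; 
    mid=np.c_[(W[:,1]+W[:,2])/2-.5,W[:,0]]
    # true tip: mean col of stub
    stub=mid[(W[:,0]>tip-18)&(W[:,0]<tip-5)]
    tp=(stub[:,0].mean(),tip-.5); tips.append((c,tp))
    L=[plane(c,q,.085)[:2] for q in mid[(W[:,2]-W[:,1])>20]]
    L=np.array([q for q in L if np.linalg.norm(q-plane(c,tp,.085)[:2])<.055]);
    vx,vy,x0,y0=cv2.fitLine(L.astype(np.float32),2,0,.01,.01).ravel(); a=np.degrees(np.arctan2(vy,vx))%180
    nrm=np.array([vy,-vx]); print("tip px",np.round(tp,1),"tip@.085",plane(c,tp,.085).round(4),"rod heading",round(a,2),"n",len(L),"line pt",round(float(x0),4),round(float(y0),4))
print("tri tip",tri(tips).round(4))
E
python3 rod.py
```

```text
t 8.25 tcp [ 0.6195 -0.0247  0.2542] psi 101.00 F [ 0.07 -0.23 -1.23] M [0.02 0.   0.01] w 0.0335 g 35.3
tip row 159 [(np.int64(0), np.int64(316), np.int64(344)), (np.int64(12), np.int64(317), np.int64(345)), (np.int64(24), np.int64(317), np.int64(345)), (np.int64(36), np.int64(317), np.int64(345)), (np.int64(48), np.int64(318), np.int64(345)), (np.int64(60), np.int64(318), np.int64(345)), (np.int64(72), np.int64(318), np.int64(345)), (np.int64(84), np.int64(318), np.int64(345)), (np.int64(96), np.int64(318), np.int64(345)), (np.int64(108), np.int64(319), np.int64(345)), (np.int64(120), np.int64(319), np.int64(345)), (np.int64(132), np.int64(321), np.int64(343)), (np.int64(144), np.int64(324), np.int64(341)), (np.int64(156), np.int64(326), np.int64(339)), (np.int64(157), np.int64(327), np.int64(338)), (np.int64(158), np.int64(329), np.int64(336))]
tip px [331.9 158.5] tip@.085 [0.6108 0.0334 0.085 ] rod heading 101.95 n 108 line pt 0.6038 0.0663
tip row 172 [(np.int64(0), np.int64(313), np.int64(349)), (np.int64(12), np.int64(313), np.int64(349)), (np.int64(24), np.int64(314), np.int64(349)), (np.int64(36), np.int64(314), np.int64(349)), (np.int64(48), np.int64(314), np.int64(349)), (np.int64(60), np.int64(315), np.int64(349)), (np.int64(72), np.int64(315), np.int64(349)), (np.int64(84), np.int64(315), np.int64(349)), (np.int64(96), np.int64(315), np.int64(349)), (np.int64(108), np.int64(316), np.int64(349)), (np.int64(120), np.int64(316), np.int64(349)), (np.int64(132), np.int64(317), np.int64(348)), (np.int64(144), np.int64(322), np.int64(343)), (np.int64(156), np.int64(322), np.int64(343)), (np.int64(168), np.int64(325), np.int64(340)), (np.int64(169), np.int64(327), np.int64(339)), (np.int64(170), np.int64(328), np.int64(338)), (np.int64(171), np.int64(331), np.int64(335))]
tip px [332.2 171.5] tip@.085 [0.6107 0.033  0.085 ] rod heading 101.92 n 159 line pt 0.6045 0.0628
tri tip [0.6103 0.0344 0.0938]
```

```bash
python3 - <<'E'
from h import *
im=cv2.imread("pics/w4.png");g=cv2.cvtColor(im,6)
p=np.array([(277,303),(375,303),(379,391),(271,391),(289,251),(363,251)],np.float32).reshape(-1,1,2)
q=cv2.cornerSubPix(g,p.copy(),(5,5),(-1,-1),(3,50,.01));print(q.reshape(-1,2).round(1).tolist())
# shoe frame x toward +tool x; shoe y left = -tool y
X=np.array([(18,17,50),(18,-17,50),(-18,-17,50),(-18,17,50),(18,17,0),(18,-17,0)],float)/1000
C=cam("wrist")
ok,rv,tv,*_=cv2.solvePnPGeneric(X,q,C[0],None,flags=cv2.SOLVEPNP_ITERATIVE)
R=cv2.Rodrigues(rv[0])[0];t=tv[0].ravel()
pr=cv2.projectPoints(X,rv[0],tv[0],C[0],None)[0]; print("err",(pr-q).reshape(-1,2).round(1).tolist())
P,Rt,psi=tool()
W=lambda x:C[1].T@(R@x+t-C[2])
b=W(np.array([0,0,.033])); print("bore world",b.round(4),"in tool",(Rt.T@(b-P)).round(4)); print("axes\n",(Rt.T@C[1].T@R).round(3))
# bore mouth seen directly
print("mouth tool", (Rt.T@(plane(C,(325,282),P[2]-.159)-P)).round(4))
T=cam("top")
for px in [(248,268),(257,268)]: print("collar ends",plane(T,px,.085).round(4))
E
```

```text
[[274.29998779296875, 303.0], [376.1000061035156, 303.29998779296875], [380.8999938964844, 389.5], [269.79998779296875, 389.5], [289.0, 251.0], [363.29998779296875, 250.89999389648438]]
err [[-1.0, -1.9], [1.0, -2.0], [-7.7, 3.1], [7.9, 2.8], [-0.2, -1.2], [0.0, -1.0]]
bore world [ 0.619  -0.0226  0.098 ] in tool [ 0.0021 -0.0002  0.1561]
axes
 [[ 1.    -0.003  0.023]
 [-0.003 -1.    -0.008]
 [ 0.023  0.008 -1.   ]]
mouth tool [ 0.018  -0.0004  0.159 ]
collar ends [0.4633 0.2061 0.085 ]
collar ends [0.463  0.1823 0.085 ]
```

```bash
cat >> h.py <<'E'
# jig model (measured) and target TCP for the bore at arc position s (m) from rod tip
TIP=np.array([.6107,.0332]); YAW=11.92
def jigpose(s,lat=0.,z=.2448):
    u=lambda a:np.array([np.cos(np.radians(a)),np.sin(np.radians(a))])
    O=TIP-.13*u(YAW)+.06*u(YAW+90)
    th=0 if s<=.06 else np.degrees((s-.06)/.13)
    p=O+.13*u(YAW+th) if s>.06 else TIP+s*u(YAW+90)
    ty=u(YAW+th)          # tool y (outward)
    p=p+ty*(lat+.0003)
    return [*p,z],YAW+90+th
def step(s,**k): return rel(*jigpose(s,**k))
def local():
    "measured bore position in the jig: s along / lateral error / angle error"
    o=r.get_obs();p,Rt,a=tool(o);b=p+Rt@[0,-.0003,.1598]
    u=lambda a:np.array([np.cos(np.radians(a)),np.sin(np.radians(a))])
    O=TIP-.13*u(YAW)+.06*u(YAW+90);v=b[:2]-O;x=v@u(YAW);y=v@u(YAW+90)
    th=np.degrees(np.arctan2(y,x)) if y>0 else 0
    s=.06+y if y<=0 else .06+.13*np.radians(th); lat=(x if y<=0 else np.hypot(x,y))-.13
    F=Rt.T@np.array(o['contact_force'])
    print("t %.2f s %.4f lat %.4f z %.4f th %.2f angerr %.2f"%(o['clock'],s,lat,b[2],th,a-90-YAW-th),"Ftool",F.round(2),"Mtool",(Rt.T@np.array(o['moment'])).round(3))
E
python3 -c "
from h import *
local();print(step(-.03));print(step(-.012))"
```

```text
t 8.30 s -0.0584 lat -0.0036 z 0.0943 th 0.00 angerr -0.91 Ftool [-0.8  -0.5   1.42] Mtool [ 0.007 -0.001 -0.027]
(array([0.0284, 0.0032, 0.0093]), np.float64(-0.016))
(array([0.0464, 0.0029, 0.0093]), np.float64(-0.016))
```

carry_out([
  [0.005, 0.003, 0.005, -0.016, 0.025],
  [0.01, 0.0032, 0.0093, -0.016, 0.025],
  [0.016, 0.0032, 0.0093, -0.016, 0.025],
  [0.022, 0.0032, 0.0093, -0.016, 0.025],
  [0.028, 0.0032, 0.0093, -0.016, 0.025],
  [0.028, 0.0032, 0.0093, -0.016, 0.025],
  [0.028, 0.0032, 0.0093, -0.016, 0.025],
  [0.028, 0.0032, 0.0093, -0.016, 0.025],
])

```text
clock: 9.1
tcp_pos: [0.6171, 0.0031, 0.2445]
orientation: [1.979, 2.439, -0.0]
contact_force: [-0.5, -0.9, -0.9]
grip_width: 0.0339
gripper_force: 35.3
```

```bash
python3 - <<'E'
from h import *
local();print(step(-.03));print(step(-.008))
f=r.grab_frame("wrist")[:,:,::-1];cv2.imwrite("pics/w5.png",f)
cv2.imwrite("pics/crop5.png",cv2.resize(f[120:320,230:430],(600,600),interpolation=2))
E
```

```text
t 9.10 s -0.0308 lat -0.0002 z 0.0847 th 0.00 angerr -0.03 Ftool [-0.82 -0.69  0.85] Mtool [-0.015  0.03   0.045]
(array([ 0.0008,  0.0002, -0.0003]), np.float64(-0.0005))
(array([ 0.0228,  0.0002, -0.0003]), np.float64(-0.0005))
```

View pics/crop5.png

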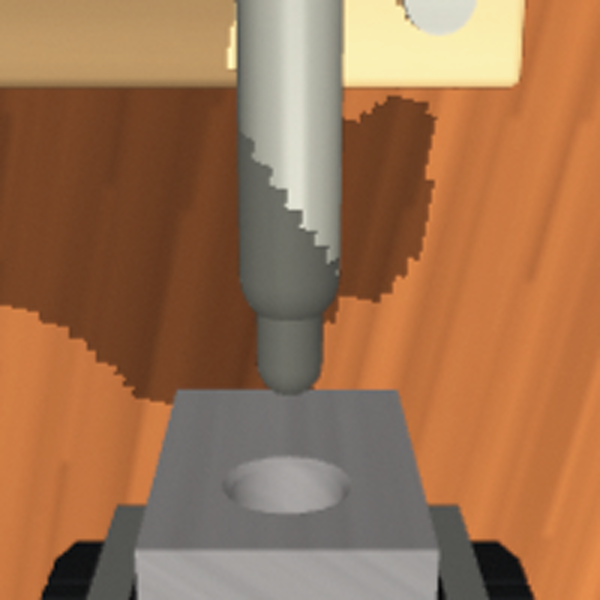

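The tip (crop (290,393)) lines up with the bore (crop (287,485)) to within about 0.4 mm, so I slip it over the thin stub.

carry_out([
  [0.003, 0.0002, -0.0003, 0, 0.025],
  [0.006, 0.0003, -0.0003, 0, 0.025],
  [0.009, 0.0003, -0.0003, 0, 0.025],
  [0.012, 0.0003, -0.0003, 0, 0.025],
  [0.015, 0.0003, -0.0003, 0, 0.025],
  [0.018, 0.0003, -0.0003, 0, 0.025],
  [0.021, 0.0003, -0.0003, 0, 0.025],
  [0.021, 0.0003, -0.0003, 0, 0.025],
])

```text
clock: 9.95
tcp_pos: [0.6129, 0.0248, 0.2446]
orientation: [-1.978, -2.441, -0.0]
contact_force: [0.1, 0.6, -1.9]
grip_width: 0.0333
gripper_force: 35.3
```

```bash
python3 - <<'E'
from h import *
local()
f=r.grab_frame("wrist")[:,:,::-1];cv2.imwrite("pics/w6.png",f)
cv2.imwrite("pics/crop6.png",cv2.resize(f[170:320,260:410],(600,600),interpolation=2))
E
```

```text
t 9.95 s -0.0087 lat 0.0001 z 0.0848 th 0.00 angerr 0.04 Ftool [0.58 0.2  1.94] Mtool [-0.029  0.003 -0.046]
```

View pics/crop6.png

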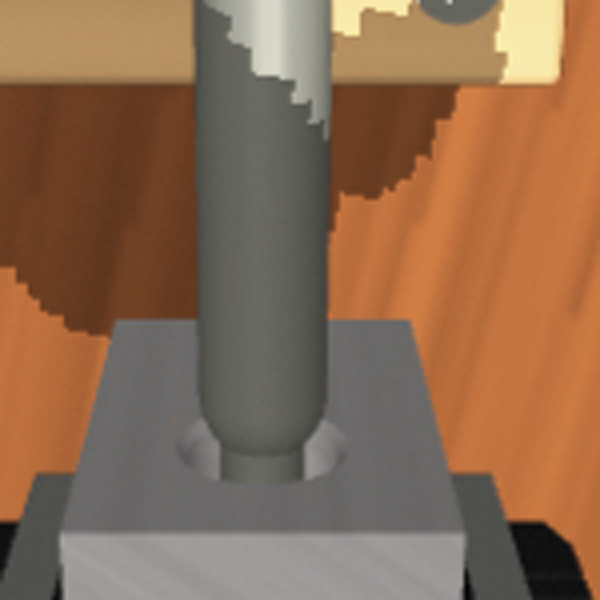

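Stub is inside the bore and centred (crop x=262 for both). I go on gently over the shoulder.

carry_out([
  [0.001, 0, 0, 0, 0.025],
  [0.002, 0, 0, 0, 0.025],
  [0.003, 0, 0, 0, 0.025],
  [0.004, 0, 0, 0, 0.025],
  [0.005, 0, 0, 0, 0.025],
  [0.006, 0, 0, 0, 0.025],
  [0.007, 0, 0, 0, 0.025],
  [0.007, 0, 0, 0, 0.025],
])

```text
clock: 10.8
tcp_pos: [0.6116, 0.0311, 0.2447]
orientation: [-1.978, -2.44, -0.0]
contact_force: [-0.0, -0.2, -0.4]
grip_width: 0.0334
gripper_force: 35.3
```

```bash
python3 -c "
from h import *
local();print(step(.01))"
```

```text
t 10.80 s -0.0022 lat 0.0001 z 0.0849 th 0.00 angerr 0.01 Ftool [-0.21 -0.06  0.36] Mtool [ 0.029 -0.006  0.038]
(array([ 0.0122, -0.0001, -0.0001]), np.float64(0.0002))
```

carry_out([
  [0.002, 0, 0, 0, 0.025],
  [0.004, 0, 0, 0, 0.025],
  [0.006, 0, 0, 0, 0.025],
  [0.008, 0, 0, 0, 0.025],
  [0.01, 0, 0, 0, 0.025],
  [0.012, 0, 0, 0, 0.025],
  [0.014, 0, 0, 0, 0.025],
  [0.014, 0, 0, 0, 0.025],
])

```text
clock: 11.6
tcp_pos: [0.6086, 0.0451, 0.2447]
orientation: [-1.978, -2.44, -0.0]
contact_force: [-0.1, 0.3, -1.3]
grip_width: 0.0334
gripper_force: 35.3
```

```bash
python3 -c "
from h import *
local();print(step(.03))"
```

```text
t 11.60 s 0.0121 lat 0.0001 z 0.0849 th 0.00 angerr 0.03 Ftool [ 0.29 -0.07  1.27] Mtool [-0.011  0.043  0.01 ]
(array([ 0.018 , -0.0001, -0.0001]), np.float64(0.0005))
```

```bash
cat >> h.py <<'E'
def rodpt(s):
    u=lambda a:np.array([np.cos(np.radians(a)),np.sin(np.radians(a))]); O=TIP-.13*u(YAW)+.06*u(YAW+90)
    if s<=.06: return TIP+s*u(YAW+90)
    return O+.13*u(YAW+np.degrees((s-.06)/.13))
def best(s,lat=0.,dang=0.,z=.2448):
    "shoe pose centred over the rod piece it spans"
    P=np.array([rodpt(s+k) for k in np.linspace(-.018,.018,37)]); d=P[-1]-P[0]; d/=np.linalg.norm(d); n=np.array([d[1],-d[0]])
    off=(P-P[18])@n; p=P[18]+n*((off.max()+off.min())/2+lat+.0003)
    return [*p,z],np.degrees(np.arctan2(d[1],d[0]))+dang
def rows(ss,**k):
    local()
    for s in ss:
        d,a=rel(*best(s,**k)); print([round(float(v),4) for v in d]+[round(float(a),3),.025])
E
python3 -c "
from h import *
rows(np.linspace(.0155,.04,8))"
```

```text
t 11.60 s 0.0121 lat 0.0001 z 0.0849 th 0.00 angerr 0.03 Ftool [ 0.29 -0.07  1.27] Mtool [-0.011  0.043  0.01 ]
[0.0035, -0.0001, -0.0001, 0.001, 0.025]
[0.007, -0.0001, -0.0001, 0.001, 0.025]
[0.0105, -0.0001, -0.0001, 0.001, 0.025]
[0.014, -0.0001, -0.0001, 0.001, 0.025]
[0.0175, -0.0001, -0.0001, 0.001, 0.025]
[0.021, -0.0001, -0.0001, 0.001, 0.025]
[0.0245, -0.0001, -0.0001, 0.001, 0.025]
[0.028, -0.0001, -0.0001, 0.001, 0.025]
```

carry_out([
  [0.0035, 0, 0, 0, 0.025],
  [0.007, 0, 0, 0, 0.025],
  [0.0105, 0, 0, 0, 0.025],
  [0.014, 0, 0, 0, 0.025],
  [0.0175, 0, 0, 0, 0.025],
  [0.021, 0, 0, 0, 0.025],
  [0.0245, 0, 0, 0, 0.025],
  [0.028, 0, 0, 0, 0.025],
])

```text
clock: 12.4
tcp_pos: [0.6029, 0.0723, 0.2447]
orientation: [1.979, 2.44, 0.0]
contact_force: [0.3, 0.3, -0.5]
grip_width: 0.0336
gripper_force: 35.3
```

carry_out([
  [0, 0, 0, 0, 0.025],
  [0, 0.0005, 0, 0, 0.025],
  [0, 0.001, 0, 0, 0.025],
  [0, 0.0015, 0, 0, 0.025],
  [0, 0.002, 0, 0, 0.025],
  [0, 0.002, 0, 0, 0.025],
  [0, 0.002, 0, 0, 0.025],
  [0, 0.002, 0, 0, 0.025],
])

```text
clock: 13.2
tcp_pos: [0.6044, 0.0721, 0.2444]
orientation: [-1.979, -2.439, 0.002]
contact_force: [-2.2, -1.7, -0.3]
grip_width: 0.0334
gripper_force: 35.4
```

```bash
python3 -c "
from h import *
local()"
```

```text
t 13.20 s 0.0393 lat 0.0014 z 0.0846 th 0.00 angerr -0.02 Ftool [-1.2  -2.54  0.32] Mtool [ 0.778 -0.142  0.004]
```

carry_out([
  [0, -0.001, 0, 0, 0.025],
  [0, -0.002, 0, 0, 0.025],
  [0, -0.0025, 0, 0, 0.025],
  [0, -0.003, 0, 0, 0.025],
  [0, -0.0035, 0, 0, 0.025],
  [0, -0.004, 0, 0, 0.025],
  [0, -0.004, 0, 0, 0.025],
  [0, -0.004, 0, 0, 0.025],
])

```text
clock: 14.0
tcp_pos: [0.6016, 0.0719, 0.245]
orientation: [1.978, 2.439, 0.002]
contact_force: [4.4, 1.4, -3.2]
grip_width: 0.0338
gripper_force: 35.3
```

```bash
python3 -c "
from h import *
local()"
```

```text
t 14.00 s 0.0397 lat -0.0009 z 0.0852 th 0.00 angerr 0.01 Ftool [0.49 4.6  3.19] Mtool [-0.998  0.043 -0.015]
```

carry_out([
  [0, 0.0012, 0, 0, 0.025],
  [0, 0.0022, 0, 0, 0.025],
  [0.0005, 0.0022, 0, 0, 0.025],
  [0.001, 0.0022, 0, 0, 0.025],
  [0.001, 0.0022, 0, 0, 0.025],
  [0.001, 0.0022, 0, 0, 0.025],
  [0.001, 0.0022, 0, 0, 0.025],
  [0.001, 0.0022, 0, 0, 0.025],
])

```text
clock: 14.8
tcp_pos: [0.6028, 0.073, 0.2447]
orientation: [-1.979, -2.44, 0.0]
contact_force: [0.3, -0.4, -1.3]
grip_width: 0.0336
gripper_force: 35.5
```

```bash
python3 -c "
from h import *
rows(np.arange(.0435,.07,.0025)[:8],lat=.00025)"
```

```text
t 14.80 s 0.0406 lat 0.0002 z 0.0849 th 0.00 angerr -0.01 Ftool [-0.41  0.18  1.32] Mtool [0.017 0.047 0.037]
[0.0029, 0.0, -0.0001, -0.0, 0.025]
[0.0054, 0.0, -0.0001, -0.002, 0.025]
[0.0079, 0.0, -0.0001, -0.005, 0.025]
[0.0104, -0.0, -0.0001, -0.009, 0.025]
[0.0129, -0.0001, -0.0001, -0.014, 0.025]
[0.0154, -0.0001, -0.0001, -0.021, 0.025]
[0.0179, -0.0002, -0.0001, -0.029, 0.025]
[0.0204, -0.0003, -0.0001, -0.039, 0.025]
```

carry_out([
  [0.0029, 0, 0, 0, 0.025],
  [0.0054, 0, 0, -0.002, 0.025],
  [0.0079, 0, 0, -0.005, 0.025],
  [0.0104, 0, 0, -0.009, 0.025],
  [0.0129, -0.0001, 0, -0.014, 0.025],
  [0.0154, -0.0001, 0, -0.021, 0.025],
  [0.0179, -0.0002, 0, -0.029, 0.025],
  [0.0204, -0.0003, 0, -0.039, 0.025],
])

```text
clock: 15.6
tcp_pos: [0.5983, 0.0931, 0.2447]
orientation: [-1.93, -2.479, 0.0]
contact_force: [-0.3, -0.2, -0.9]
grip_width: 0.0333
gripper_force: 35.5
```

```bash
python3 -c "
from h import *
rows(np.arange(.0635,.1,.0025)[:8],lat=.00025)"
```

```text
t 15.60 s 0.0612 lat -0.0000 z 0.0849 th 0.51 angerr 1.76 Ftool [-0.12 -0.37  0.93] Mtool [-0.027  0.005 -0.043]
[0.0023, -0.0001, -0.0001, -0.01, 0.025]
[0.0048, -0.0002, -0.0001, -0.022, 0.025]
[0.0073, -0.0002, -0.0001, -0.035, 0.025]
[0.0098, -0.0004, -0.0001, -0.05, 0.025]
[0.0123, -0.0005, -0.0001, -0.066, 0.025]
[0.0148, -0.0007, -0.0001, -0.084, 0.025]
[0.0173, -0.001, -0.0001, -0.103, 0.025]
[0.0198, -0.0013, -0.0001, -0.122, 0.025]
```

carry_out([
  [0.0023, -0.0001, 0, -0.01, 0.025],
  [0.0048, -0.0002, 0, -0.022, 0.025],
  [0.0073, -0.0002, 0, -0.035, 0.025],
  [0.0098, -0.0004, 0, -0.05, 0.025],
  [0.0123, -0.0005, 0, -0.066, 0.025],
  [0.0148, -0.0007, 0, -0.084, 0.025],
  [0.0173, -0.001, 0, -0.103, 0.025],
  [0.0198, -0.0013, 0, -0.122, 0.025],
])

```text
clock: 16.4
tcp_pos: [0.5922, 0.112, 0.2447]
orientation: [1.774, 2.593, 0.0]
contact_force: [0.7, -1.2, -1.4]
grip_width: 0.0334
gripper_force: 35.6
```

```bash
python3 -c "
from h import *
rows(np.arange(.0835,.12,.0025)[:8],lat=.00025)"
```

```text
t 16.40 s 0.0810 lat -0.0004 z 0.0849 th 9.27 angerr 0.04 Ftool [-1.35  0.21  1.45] Mtool [-0.039 -0.022 -0.005]
[0.0025, 0.0, -0.0001, -0.018, 0.025]
[0.005, -0.0, -0.0001, -0.037, 0.025]
[0.0075, -0.0002, -0.0001, -0.057, 0.025]
[0.01, -0.0003, -0.0001, -0.076, 0.025]
[0.0124, -0.0005, -0.0001, -0.095, 0.025]
[0.0149, -0.0008, -0.0001, -0.114, 0.025]
[0.0174, -0.0011, -0.0001, -0.134, 0.025]
[0.0199, -0.0015, -0.0001, -0.153, 0.025]
```

carry_out([
  [0.0025, 0, 0, -0.018, 0.025],
  [0.005, 0, 0, -0.037, 0.025],
  [0.0075, -0.0002, 0, -0.057, 0.025],
  [0.01, -0.0003, 0, -0.076, 0.025],
  [0.0124, -0.0005, 0, -0.095, 0.025],
  [0.0149, -0.0008, 0, -0.114, 0.025],
  [0.0174, -0.0011, 0, -0.134, 0.025],
  [0.0199, -0.0015, 0, -0.153, 0.025],
])

```text
clock: 17.2
tcp_pos: [0.5836, 0.13, 0.2447]
orientation: [1.571, 2.721, 0.0]
contact_force: [1.1, -0.0, -1.8]
grip_width: 0.0331
gripper_force: 35.6
```

```bash
python3 -c "
from h import *
rows(np.arange(.1035,.15,.0025)[:8],lat=.00025)"
```

```text
t 17.20 s 0.1010 lat -0.0004 z 0.0849 th 18.09 angerr -0.01 Ftool [-0.57  0.93  1.82] Mtool [-0.002 -0.013  0.063]
[0.0025, -0.0, -0.0001, -0.019, 0.025]
[0.005, -0.0001, -0.0001, -0.038, 0.025]
[0.0075, -0.0002, -0.0001, -0.058, 0.025]
[0.0099, -0.0004, -0.0001, -0.077, 0.025]
[0.0124, -0.0006, -0.0001, -0.096, 0.025]
[0.0149, -0.0008, -0.0001, -0.115, 0.025]
[0.0174, -0.0012, -0.0001, -0.134, 0.025]
[0.0199, -0.0015, -0.0001, -0.154, 0.025]
```

carry_out([
  [0.0025, 0, 0, -0.019, 0.025],
  [0.005, -0.0001, 0, -0.038, 0.025],
  [0.0075, -0.0002, 0, -0.058, 0.025],
  [0.0099, -0.0004, 0, -0.077, 0.025],
  [0.0124, -0.0006, 0, -0.096, 0.025],
  [0.0149, -0.0008, 0, -0.115, 0.025],
  [0.0174, -0.0012, 0, -0.134, 0.025],
  [0.0199, -0.0015, 0, -0.154, 0.025],
])

```text
clock: 18.0
tcp_pos: [0.5723, 0.1465, 0.2447]
orientation: [-1.357, -2.833, 0.0]
contact_force: [-0.0, 0.4, -1.4]
grip_width: 0.0334
gripper_force: 35.6
```

```bash
python3 -c "
from h import *
rows(np.arange(.1235,.17,.0025)[:8],lat=.00025)"
```

```text
t 18.00 s 0.1210 lat -0.0004 z 0.0849 th 26.90 angerr 0.00 Ftool [0.32 0.2  1.41] Mtool [ 0.016 -0.021  0.031]
[0.0025, -0.0, -0.0001, -0.019, 0.025]
[0.005, -0.0001, -0.0001, -0.038, 0.025]
[0.0075, -0.0002, -0.0001, -0.057, 0.025]
[0.0099, -0.0004, -0.0001, -0.077, 0.025]
[0.0124, -0.0006, -0.0001, -0.096, 0.025]
[0.0149, -0.0009, -0.0001, -0.115, 0.025]
[0.0174, -0.0012, -0.0001, -0.134, 0.025]
[0.0199, -0.0015, -0.0001, -0.153, 0.025]
```

carry_out([
  [0.0025, 0, 0, -0.019, 0.025],
  [0.005, -0.0001, 0, -0.038, 0.025],
  [0.0075, -0.0002, 0, -0.057, 0.025],
  [0.0099, -0.0004, 0, -0.077, 0.025],
  [0.0124, -0.0006, 0, -0.096, 0.025],
  [0.0149, -0.0009, 0, -0.115, 0.025],
  [0.0174, -0.0012, 0, -0.134, 0.025],
  [0.0199, -0.0015, 0, -0.153, 0.025],
])

```text
clock: 18.8
tcp_pos: [0.5587, 0.161, 0.2447]
orientation: [-1.136, -2.929, -0.0]
contact_force: [0.0, -0.2, -1.1]
grip_width: 0.0333
gripper_force: 35.6
```

```bash
python3 -c "
from h import *
rows(np.arange(.1435,.19,.0025)[:8],lat=.00025)"
```

```text
t 18.80 s 0.1410 lat -0.0003 z 0.0849 th 35.70 angerr -0.03 Ftool [-0.14 -0.12  1.07] Mtool [ 0.045  0.025 -0.03 ]
[0.0025, -0.0001, -0.0001, -0.02, 0.025]
[0.005, -0.0001, -0.0001, -0.039, 0.025]
[0.0075, -0.0002, -0.0001, -0.058, 0.025]
[0.01, -0.0004, -0.0001, -0.077, 0.025]
[0.0125, -0.0006, -0.0001, -0.097, 0.025]
[0.015, -0.0009, -0.0001, -0.116, 0.025]
[0.0174, -0.0012, -0.0001, -0.135, 0.025]
[0.0199, -0.0016, -0.0001, -0.154, 0.025]
```

carry_out([
  [0.0025, 0, 0, -0.02, 0.025],
  [0.005, -0.0001, 0, -0.039, 0.025],
  [0.0075, -0.0002, 0, -0.058, 0.025],
  [0.01, -0.0004, 0, -0.077, 0.025],
  [0.0125, -0.0006, 0, -0.097, 0.025],
  [0.015, -0.0009, 0, -0.116, 0.025],
  [0.0174, -0.0012, 0, -0.135, 0.025],
  [0.0199, -0.0016, 0, -0.154, 0.025],
])

```text
clock: 19.6
tcp_pos: [0.5429, 0.1733, 0.2447]
orientation: [0.908, 3.008, 0.0]
contact_force: [0.2, 0.3, -1.1]
grip_width: 0.0335
gripper_force: 35.6
```

```bash
python3 - <<'E'
from h import *
rows(np.arange(.1635,.21,.0025)[:8],lat=.00025)
f=r.grab_frame("wrist")[:,:,::-1];cv2.imwrite("pics/w7.png",f)
C=cam("wrist");np.savez("w7.npz",K=C[0],R=C[1],t=C[2])
E
```

```text
t 19.60 s 0.1610 lat -0.0004 z 0.0849 th 44.51 angerr -0.02 Ftool [-0.05  0.37  1.14] Mtool [ 0.057 -0.066  0.041]
[0.0025, -0.0, -0.0001, -0.02, 0.025]
[0.005, -0.0001, -0.0001, -0.039, 0.025]
[0.0075, -0.0002, -0.0001, -0.058, 0.025]
[0.01, -0.0004, -0.0001, -0.077, 0.025]
[0.0125, -0.0006, -0.0001, -0.097, 0.025]
[0.015, -0.0009, -0.0001, -0.116, 0.025]
[0.0174, -0.0012, -0.0001, -0.135, 0.025]
[0.0199, -0.0015, -0.0001, -0.154, 0.025]
```

View pics/w7.png

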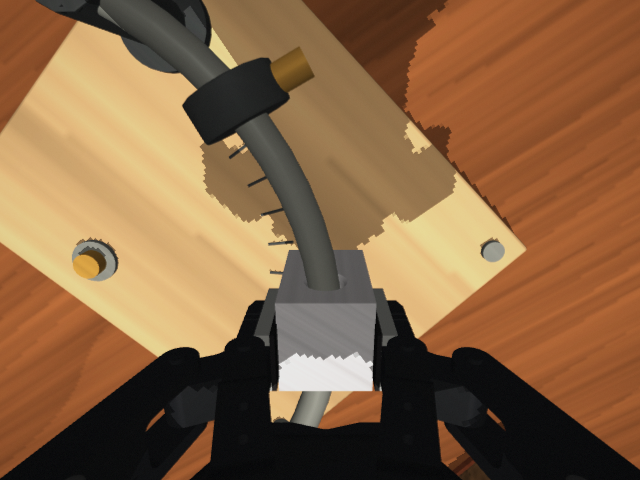

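The collar's near face runs from (213,143) to (288,98), with the rod entering it near (252,121).

```bash
python3 - <<'E'
from h import *
C=cam("wrist")
u=lambda a:np.array([np.cos(np.radians(a)),np.sin(np.radians(a))]);O=TIP-.13*u(YAW)+.06*u(YAW+90)
for p,z in [((252,121),.091),((213,143),.085),((288,98),.085)]:
    v=plane(C,p,z)[:2]-O; a=np.degrees(np.arctan2(v[1],v[0]))-YAW; print(p,"R",np.linalg.norm(v).round(4),"ang",a.round(2),"-> home s",round(.06+.13*np.radians(a-np.degrees(np.arctan(18/130))),4))
E
```

```text
(252, 121) R 0.1316 ang 80.6 -> home s 0.225
(213, 143) R 0.1154 ang 81.97 -> home s 0.2281
(288, 98) R 0.1446 ang 80.27 -> home s 0.2242
```

carry_out([
  [0.0025, 0, 0, -0.02, 0.025],
  [0.005, -0.0001, 0, -0.039, 0.025],
  [0.0075, -0.0002, 0, -0.058, 0.025],
  [0.01, -0.0004, 0, -0.077, 0.025],
  [0.0125, -0.0006, 0, -0.097, 0.025],
  [0.015, -0.0009, 0, -0.116, 0.025],
  [0.0174, -0.0012, 0, -0.135, 0.025],
  [0.0199, -0.0015, 0, -0.154, 0.025],
])

```text
clock: 20.45
tcp_pos: [0.5256, 0.183, 0.2447]
orientation: [0.674, 3.068, -0.0]
contact_force: [-0.2, -0.0, -1.0]
grip_width: 0.0333
gripper_force: 35.6
```

```bash
python3 -c "
from h import *
rows(np.arange(.1835,.24,.0025)[:8],lat=.00025)"
```

```text
t 20.45 s 0.1810 lat -0.0004 z 0.0849 th 53.31 angerr 0.01 Ftool [ 0.17 -0.09  0.95] Mtool [ 0.011  0.006 -0.016]
[0.0025, -0.0, -0.0001, -0.019, 0.025]
[0.005, -0.0001, -0.0001, -0.039, 0.025]
[0.0075, -0.0002, -0.0001, -0.058, 0.025]
[0.01, -0.0004, -0.0001, -0.077, 0.025]
[0.0125, -0.0006, -0.0001, -0.096, 0.025]
[0.015, -0.0009, -0.0001, -0.116, 0.025]
[0.0175, -0.0012, -0.0001, -0.135, 0.025]
[0.02, -0.0016, -0.0001, -0.154, 0.025]
```

carry_out([
  [0.0025, 0, 0, -0.019, 0.025],
  [0.005, -0.0001, 0, -0.039, 0.025],
  [0.0075, -0.0002, 0, -0.058, 0.025],
  [0.01, -0.0004, 0, -0.077, 0.025],
  [0.0125, -0.0006, 0, -0.096, 0.025],
  [0.015, -0.0009, 0, -0.116, 0.025],
  [0.0175, -0.0012, 0, -0.135, 0.025],
  [0.02, -0.0016, 0, -0.154, 0.025],
])

```text
clock: 21.25
tcp_pos: [0.5067, 0.1899, 0.2447]
orientation: [0.436, 3.111, -0.0]
contact_force: [0.3, 0.1, -1.8]
grip_width: 0.0333
gripper_force: 35.6
```

```bash
python3 -c "
from h import *
rows(np.linspace(.203,.218,8),lat=.00025)"
```

```text
t 21.25 s 0.2010 lat -0.0004 z 0.0849 th 62.15 angerr -0.02 Ftool [-0.26  0.22  1.82] Mtool [ 0.158 -0.11   0.025]
[0.002, 0.0, -0.0001, -0.015, 0.025]
[0.0041, -0.0, -0.0001, -0.032, 0.025]
[0.0062, -0.0001, -0.0001, -0.049, 0.025]
[0.0084, -0.0002, -0.0001, -0.065, 0.025]
[0.0105, -0.0004, -0.0001, -0.082, 0.025]
[0.0127, -0.0006, -0.0001, -0.098, 0.025]
[0.0148, -0.0008, -0.0001, -0.114, 0.025]
[0.0169, -0.0011, -0.0001, -0.131, 0.025]
```

carry_out([
  [0.002, 0, 0, -0.015, 0.025],
  [0.0041, 0, 0, -0.032, 0.025],
  [0.0062, -0.0001, 0, -0.049, 0.025],
  [0.0084, -0.0002, 0, -0.065, 0.025],
  [0.0105, -0.0004, 0, -0.082, 0.025],
  [0.0127, -0.0006, 0, -0.098, 0.025],
  [0.0148, -0.0008, 0, -0.114, 0.025],
  [0.0169, -0.0011, 0, -0.131, 0.025],
])

```text
clock: 22.05
tcp_pos: [0.4902, 0.1935, 0.2447]
orientation: [0.231, 3.133, 0.0]
contact_force: [0.7, -1.6, -0.5]
grip_width: 0.0332
gripper_force: 35.6
```

```bash
python3 -c "
from h import *
rows(np.linspace(.2185,.222,8),lat=.00025)"
```

```text
t 22.05 s 0.2180 lat -0.0004 z 0.0849 th 69.62 angerr 0.01 Ftool [-0.97 -1.44  0.49] Mtool [ 0.07  -0.14   0.019]
[0.0005, 0.0, -0.0001, -0.004, 0.025]
[0.001, 0.0, -0.0001, -0.008, 0.025]
[0.0015, 0.0, -0.0001, -0.012, 0.025]
[0.002, 0.0, -0.0001, -0.015, 0.025]
[0.0025, 0.0, -0.0001, -0.019, 0.025]
[0.003, -0.0, -0.0001, -0.023, 0.025]
[0.0035, -0.0, -0.0001, -0.027, 0.025]
[0.004, -0.0, -0.0001, -0.031, 0.025]
```

carry_out([
  [0.0005, 0, 0, -0.004, 0.025],
  [0.001, 0, 0, -0.008, 0.025],
  [0.0015, 0, 0, -0.012, 0.025],
  [0.002, 0, 0, -0.015, 0.025],
  [0.0025, 0, 0, -0.019, 0.025],
  [0.0025, 0, 0, -0.019, 0.025],
  [0.0025, 0, 0, -0.019, 0.025],
  [0.0025, 0, 0, -0.019, 0.025],
])

```text
clock: 22.85
tcp_pos: [0.4879, 0.1939, 0.2447]
orientation: [-0.204, -3.135, 0.0]
contact_force: [-0.4, -1.8, -1.4]
grip_width: 0.0338
gripper_force: 35.6
```

```bash
python3 -c "
from h import *
rows(np.linspace(.2205,.2225,5),lat=.00025)"
```

```text
t 22.85 s 0.2204 lat -0.0004 z 0.0849 th 70.68 angerr -0.05 Ftool [ 0.18 -1.85  1.36] Mtool [ 0.157 -0.045  0.005]
[0.0001, 0.0, -0.0001, -0.002, 0.025]
[0.0006, 0.0, -0.0001, -0.006, 0.025]
[0.0011, 0.0, -0.0001, -0.009, 0.025]
[0.0016, 0.0, -0.0001, -0.013, 0.025]
[0.0021, -0.0, -0.0001, -0.017, 0.025]
```

carry_out([
  [0.0005, -0.0001, 0, -0.005, 0.025],
  [0.001, -0.0002, 0, -0.008, 0.025],
  [0.0015, -0.0002, 0, -0.012, 0.025],
  [0.002, -0.0002, 0, -0.016, 0.025],
  [0.002, -0.0002, 0, -0.016, 0.025],
  [0.002, -0.0002, 0, -0.016, 0.025],
  [0.002, -0.0002, 0, -0.016, 0.025],
  [0.002, -0.0002, 0, -0.016, 0.025],
])

```text
clock: 23.65
tcp_pos: [0.4859, 0.194, 0.2447]
orientation: [-0.179, -3.136, -0.0]
contact_force: [0.0, 0.3, -0.9]
grip_width: 0.0334
gripper_force: 35.6
```

```bash
python3 -c "
from h import *
rows(np.linspace(.2225,.2245,5),lat=.00005)"
```

```text
t 23.65 s 0.2223 lat -0.0005 z 0.0849 th 71.55 angerr 0.01 Ftool [0.01 0.33 0.91] Mtool [0.02  0.033 0.022]
[0.0002, -0.0, -0.0001, -0.001, 0.025]
[0.0007, -0.0, -0.0001, -0.005, 0.025]
[0.0012, -0.0, -0.0001, -0.009, 0.025]
[0.0017, -0.0001, -0.0001, -0.013, 0.025]
[0.0022, -0.0001, -0.0001, -0.017, 0.025]
```

carry_out([
  [0.0005, 0, 0, -0.004, 0.025],
  [0.001, 0, 0, -0.008, 0.025],
  [0.0015, 0, 0, -0.012, 0.025],
  [0.0015, 0, 0, -0.012, 0.025],
  [0.0015, 0, 0, -0.012, 0.025],
  [0.0015, 0, 0, -0.012, 0.025],
  [0.0015, 0, 0, -0.012, 0.025],
  [0.0015, 0, 0, -0.012, 0.025],
])

```text
clock: 24.45
tcp_pos: [0.4845, 0.1942, 0.2448]
orientation: [0.16, 3.137, 0.0]
contact_force: [1.6, -0.6, -0.9]
grip_width: 0.0335
gripper_force: 35.6
```

```bash
python3 -c "
from h import *
rows([.2238,.2253],lat=.00005)"
```

```text
t 24.45 s 0.2237 lat -0.0005 z 0.0850 th 72.15 angerr 0.10 Ftool [-1.66 -0.4   0.93] Mtool [-0.016 -0.181 -0.014]
[0.0001, -0.0001, -0.0, 0.001, 0.025]
[0.0016, -0.0001, -0.0, -0.011, 0.025]
```

carry_out([
  [0.0004, 0, 0, -0.002, 0.025],
  [0.0008, 0, 0, -0.003, 0.025],
  [0.0008, 0, 0, -0.003, 0.025],
  [0.0008, 0, 0, -0.003, 0.025],
  [0.0008, 0, 0, -0.003, 0.025],
  [0.0008, 0, 0, -0.003, 0.025],
  [0.0008, 0, 0, -0.003, 0.025],
  [0.0008, 0, 0, -0.003, 0.025],
])

```text
clock: 25.25
tcp_pos: [0.4842, 0.1942, 0.2449]
orientation: [0.155, 3.136, 0.001]
contact_force: [4.8, -1.1, -5.0]
grip_width: 0.0334
gripper_force: 35.3
```

```bash
python3 -c "
from h import *
local()"
```

```text
t 25.25 s 0.2238 lat -0.0004 z 0.0851 th 72.20 angerr 0.21 Ftool [-4.87 -0.66  5.  ] Mtool [-0.05  -1.134 -0.046]
```

carry_out([
  [0, 0, 0.0002, 0, 0.025],
  [0, 0, 0.0004, 0, 0.025],
  [0, 0, 0.0005, 0, 0.025],
  [0, 0, 0.0005, 0, 0.025],
  [0, 0, 0.0005, 0, 0.025],
  [0, 0, 0.0005, 0, 0.025],
  [0, 0, 0.0005, 0, 0.025],
  [0, 0, 0.0005, 0, 0.025],
])

```text
clock: 26.05
tcp_pos: [0.4841, 0.1942, 0.2447]
orientation: [0.155, 3.136, 0.001]
contact_force: [5.2, -1.1, 1.5]
grip_width: 0.0337
gripper_force: 36.1
```

```bash
python3 -c "
from h import *
local()"
```

```text
t 26.05 s 0.2239 lat -0.0004 z 0.0849 th 72.23 angerr 0.18 Ftool [-5.27 -0.55 -1.54] Mtool [ 0.229 -1.064 -0.098]
```

carry_out([
  [0.0003, 0, -0.0001, 0, 0.025],
  [0.0005, 0, -0.0001, 0, 0.025],
  [0.0005, 0, -0.0001, 0, 0.025],
  [0.0005, 0, -0.0001, 0, 0.025],
  [0.0005, 0, -0.0001, 0, 0.025],
  [0.0005, 0, -0.0001, 0, 0.025],
  [0.0005, 0, -0.0001, 0, 0.025],
  [0.0005, 0, -0.0001, 0, 0.025],
])

```text
clock: 26.85
tcp_pos: [0.484, 0.1942, 0.2448]
orientation: [0.156, 3.135, 0.001]
contact_force: [7.0, -0.6, -0.4]
grip_width: 0.0335
gripper_force: 35.7
```

```bash
python3 -c "
from h import *
local()"
```

```text
t 26.85 s 0.2239 lat -0.0004 z 0.0850 th 72.24 angerr 0.16 Ftool [-7.02  0.07  0.45] Mtool [ 0.12  -1.474 -0.148]
```

7 N after 0.5 mm; a bit more, then hold.

carry_out([
  [0.0003, 0, 0, 0, 0.025],
  [0.0003, 0, 0, 0, 0.025],
  [0.0003, 0, 0, 0, 0.025],
  [0.0003, 0, 0, 0, 0.025],
  [0.0003, 0, 0, 0, 0.025],
  [0.0003, 0, 0, 0, 0.025],
  [0.0003, 0, 0, 0, 0.025],
  [0.0003, 0, 0, 0, 0.025],
])

```text
clock: 27.65
tcp_pos: [0.4839, 0.1941, 0.2448]
orientation: [0.156, 3.135, 0.001]
contact_force: [7.6, -1.1, -1.0]
grip_width: 0.0338
gripper_force: 35.7
```

```bash
python3 -c "
from h import *
local()"
```

```text
t 27.65 s 0.2239 lat -0.0004 z 0.0850 th 72.24 angerr 0.16 Ftool [-7.66 -0.32  1.02] Mtool [ 0.132 -1.591 -0.165]
```

carry_out([
  [0.0001, 0, 0, 0, 0.025],
  [0.0001, 0, 0, 0, 0.025],
  [0.0001, 0, 0, 0, 0.025],
  [0.0001, 0, 0, 0, 0.025],
  [0.0001, 0, 0, 0, 0.025],
  [0.0001, 0, 0, 0, 0.025],
  [0.0001, 0, 0, 0, 0.025],
  [0.0001, 0, 0, 0, 0.025],
])

```text
clock: 28.45
tcp_pos: [0.4839, 0.1942, 0.2448]
orientation: [0.156, 3.135, 0.001]
contact_force: [8.0, -2.0, -2.6]
grip_width: 0.0337
gripper_force: 35.7
```

carry_out([
  [-0.0004, 0, 0, 0, 0.025],
  [-0.0008, 0, 0, 0, 0.025],
  [-0.0012, 0, 0, 0, 0.025],
  [-0.0013, 0, 0, 0, 0.025],
  [-0.0013, 0, 0, 0, 0.025],
  [-0.0013, 0, 0, 0, 0.025],
  [-0.0013, 0, 0, 0, 0.025],
  [-0.0013, 0, 0, 0, 0.025],
])

```text
clock: 29.25
tcp_pos: [0.4843, 0.1942, 0.2446]
orientation: [0.155, 3.137, 0.001]
contact_force: [5.1, -0.8, 1.3]
grip_width: 0.0335
gripper_force: 36.0
```

```bash
python3 -c "
from h import *
local()"
```

```text
t 29.25 s 0.2238 lat -0.0004 z 0.0848 th 72.21 angerr 0.21 Ftool [-5.16 -0.3  -1.31] Mtool [ 0.135 -1.067 -0.037]
```

carry_out([
  [-0.0003, 0, 0, 0, 0.025],
  [-0.0006, 0, 0, 0, 0.025],
  [-0.0009, 0, 0, 0, 0.025],
  [-0.0009, 0, 0, 0, 0.025],
  [-0.0009, 0, 0, 0, 0.025],
  [-0.0009, 0, 0, 0, 0.025],
  [-0.0009, 0, 0, 0, 0.025],
  [-0.0009, 0, 0, 0, 0.025],
], force=20)

```text
clock: 30.05
tcp_pos: [0.4846, 0.1942, 0.2441]
orientation: [-0.155, -3.137, 0.0]
contact_force: [3.2, 0.8, -0.6]
grip_width: 0.0338
gripper_force: 35.8
```

```bash
python3 -c "
from h import *
local()"
```

```text
t 30.05 s 0.2238 lat -0.0005 z 0.0843 th 72.18 angerr 0.25 Ftool [-3.15  1.12  0.64] Mtool [-0.224 -0.375  0.007]
```

carry_out([
  [0, 0, 0, 0, 0.037],
  [0, 0, 0, 0, 0.04],
  [0, 0, 0, 0, 0.045],
  [0, 0, 0, 0, 0.05],
  [0, 0, 0, 0, 0.055],
  [0, 0, 0, 0, 0.06],
  [0, 0, 0, 0, 0.06],
  [0, 0, 0, 0, 0.06],
])

```text
clock: 30.85
tcp_pos: [0.4849, 0.1941, 0.2443]
orientation: [-0.155, -3.138, -0.0]
contact_force: [-0.4, -0.3, 1.0]
grip_width: 0.0602
gripper_force: 0.0
```

```bash
python3 - <<'E'
from h import *
local();status()
f=r.grab_frame("wrist")[:,:,::-1];cv2.imwrite("pics/w8.png",f)
E
```

```text
t 30.85 s 0.2233 lat -0.0005 z 0.0845 th 71.99 angerr 0.43 Ftool [ 0.39 -0.29 -1.02] Mtool [-0.016 -0.002 -0.04 ]
t 30.85 tcp [0.4849 0.1941 0.2443] psi 174.34 F [-0.42 -0.25  1.02] M [ 0.02 -0.    0.04] w 0.0602 g 0.0
```

View pics/w8.png

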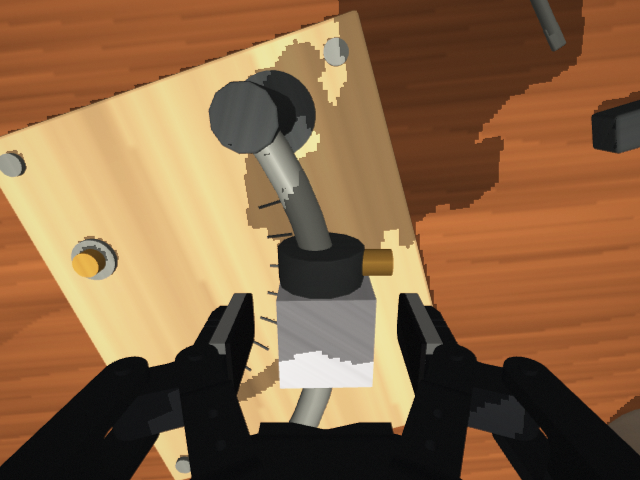

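The shoe sits flush against the collar at (320,295) and upright, with both fingers clear of it. I retract straight up.

carry_out([
  [0, 0, -0.005, 0, 0.06],
  [0, 0, -0.015, 0, 0.06],
  [0, 0, -0.03, 0, 0.06],
  [0, 0, -0.05, 0, 0.06],
  [0, 0, -0.07, 0, 0.06],
  [0, 0, -0.09, 0, 0.06],
  [0, 0, -0.11, 0, 0.06],
  [0, 0, -0.12, 0, 0.06],
])

```text
clock: 31.7
tcp_pos: [0.4852, 0.1942, 0.3668]
orientation: [0.155, 3.135, 0.003]
contact_force: [-0.0, 0.0, -0.7]
grip_width: 0.0598
gripper_force: 0.0
```

```bash
python3 - <<'E'
from h import *
status()
f=r.grab_frame("wrist")[:,:,::-1];C=cam("wrist");g=cv2.cvtColor(np.ascontiguousarray(f),6)
u,v=proj(C,[.484,.194,.08]).round().astype(int);print(u,v)
s=r.grab_frame("scene")[:,:,::-1]
cv2.imwrite("pics/fin.png",np.hstack([cv2.resize(f[max(v-75,0):v+75,u-75:u+75],(400,400),interpolation=2),cv2.resize(s[150:270,310:430],(400,400),interpolation=2)]))
E
```

```text
t 31.70 tcp [0.4852 0.1942 0.3668] psi 174.33 F [-0.04  0.04 -0.67] M [-0.04 -0.03  0.02] w 0.0598 g 0.0
324 223
```

View pics/fin.png

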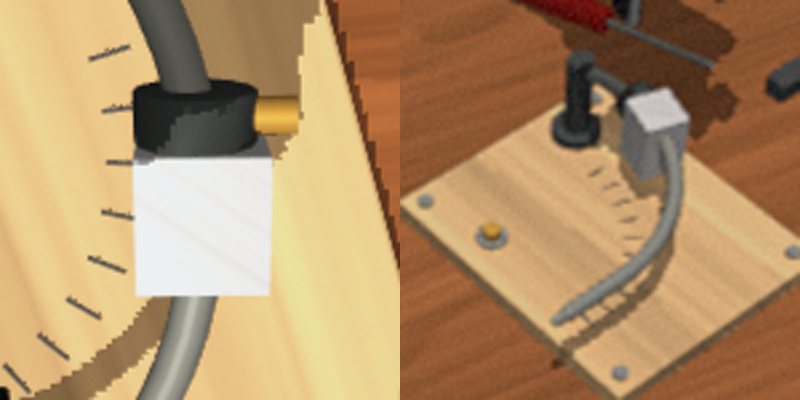

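The shoe is flush against the collar (crop (200,155)), hanging upright on the rod, and the arm is well clear.

```bash
python3 -c "
from bench import r
print(r.hand_in())"
```

```text
the job is handed in; nothing more can be done
None
```

The shoe is home against the stop collar, pressed there with about 7–8 N for over half a second, then let go to hang upright on the rod; force readings, checked only between moves, stayed under about 9 N, the other things were left alone, and it was handed in at about 32 s.

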